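# Gauge the element groove of a kiln firebrick

## Robot

A 7-joint arm with a two-finger parallel gripper is mounted at the origin on a cart in front of the work surface, level with it; the furniture and walls round the work are solid. World frame = base frame: x ahead of the robot, y to its left, z up, the work surface at z = 0. Lengths are in mm, angles in rad, forces in N, time in s.
With the tool pointing down it reaches from about 425 to 825 mm from the base axis. Payload 3.6 kg.
Tool frame: the origin (TCP) lies on the centre line of the jaws, within the pads' length; the fingertips stand 25 mm ahead of it and the grasp point (between the pads) lies 6 mm ahead of it; z points along the fingers, y is the line along which they close (so a half turn about z gives the same grasp; the last joint's range is limited). The gripper opens to 93 mm and grips with 3 to 60 N. Pads are 15 mm wide; open, the fingers measure 128 mm over their backs; the gripper's body (75 mm by 188 mm) begins 65 mm behind the grasp point.
Start: joints at [-1.165, 0.615, -0.013, 1.423, 0.008, 1.103, -0.04], TCP at [272.584, 590.052, 243.64] pointing down, gripper open.
Joint ranges: [-3.12, 3.12], [-0.3, 2.06], [-1.34, 1.32], [0.26, 2.42], [-1.36, 4.5], [0.01, 1.98], [-2.84, 2.84]. Speed limits (rad/s): [2.79, 2.79, 3.14, 3.14, 3.14, 3.14, 3.14].

## Interface

Orientations are given as a unit quaternion [x, y, z, w].
In Python, from plant import state, get_image, finish_job, models gives the robot as it stands. The module is installed in compiled form; this text tells all that it offers.
- The arm moves only by the tool jog_arm, never from a script. Its arguments are lists of equal length, an entry for each row: "jaw": the closure, from -1 (fully open) to 1 (shut); "slide": the shift along the tool's x, y, z in units of 1 m (1.0 is 1 m), a list of three; "twist": the turn about the tool's z in units of 0.5 rad (1.0 is 0.5 rad). A call has 1 to 10 rows; each row is the pose to reach, as a shift and turn from the pose commanded when the call began, along the tool's axes at that moment; what a row does not reach only later rows make up. A row lasts 1/8 s, in which the tool goes at most 62.5 mm and 10.7 degrees, less where a joint would pass 70% of its speed; a pose out of reach is approached as far as the arm can. A call with a number of a shift or a turn outside -1 to 1 is refused whole. A call with a gripper value outside its range is refused whole. The fingers move at their own pace and stop on an object; "squeeze" is the grip in N (left out, the last holds). Time passes only in rows, so rows that repeat a pose let the fingers close. It gives the time, the measured TCP pose, the force, the opening and the grip force at its end, in the units of the state.
- state(): the state, without advancing time (a new reading comes with each control period).
- get_image(name): name is "scene" or "top"; returns a dict with "img" (384x512x3 uint8, blue, green, red), "fx", "fy", "cx", "cy" (pixels), "origin" and "attitude" of the camera in the world. Camera axes: x right, y down, z forward; pixel columns grow to the right and rows downward; lengths in mm; the calibration is good to about 2 mm. A picture is of the moment at which its call begins. There is no depth.
- finish_job(): hands the job in; it is judged then, once.
Trained networks look in the newest picture that a camera, given by its name, has taken for a name from the list of things; names that differ only in an ending like _2 or _b are one class to them, and where a whole thing is asked for, a point or a joint stands for the part that bears it (a point fixed in the world has none). Each returns a list of dicts, best first, with "confidence" (0 to 1); they miss things now and then, are a little off and sometimes report something else, mostly with a low value. They report only what shows in the picture. A call takes as long as a camera call. They do not tell look-alikes from the thing itself.
- models.spot_in(camera, name): "position" ([x, y, z] in mm, in the coordinates of the camera as it stood for that picture, good to about 4 mm: the middle of the surface that is visible of it).
- models.cut_out(camera, name): "region" (384x512 bool, what is visible of it).
- models.landmark_of(camera, name): "position" ([x, y, z] in mm, in the coordinates of the camera as it stood for that picture, good to about 4 mm: a listed point, or the origin of a listed thing).
The state is a dict: "t": time; "qpos": joint angles; "joint_vel": joint speeds; "joint_efforts": joint torques, N m; "tcp_pos": TCP position; "orientation": TCP orientation; "ft_force": force on the tool from outside, world axes, zero at the start; "torque": the same for the moment, N m; "width": finger opening in mm; "finger_force": force on a finger pad.
Only numpy, scipy, OpenCV 4.12 (cv2) and the standard library are available. Lean on these libraries where they do the work, as an engineer would, in place of code of your own. Each camera call takes 0.05 s, during which the arm holds its last target. There are 200 camera calls.

## Task

The sprung depth gauge in the wooden stand still shows its last reading: press its white indicator bar all the way home. Then lift the gauge out, set its foot squarely across the groove of the firebrick on the plywood board, probe in the groove, press gently until the foot sits flat and bears on the soft brick with about 10 N, and hold it so for a moment. Set the gauge gently back in the recess of its stand with the new reading still showing, and leave the other things on the table alone.

Things in the scene. Friction and masses are not known exactly. Their poses are not given: they have to be found in the camera images.
- gauge: sprung depth gauge upright in its stand, 0.2 to 0.3 kg: steel foot 64 x 20 x 7 mm (long along x), grey housing 36 (x) x 22 (y) mm from 7 to 82 mm above the foot's underside, steel collar 15 mm across to 86 mm, white indicator bar on top, steel probe below, 5 mm thick with round tip. Origin: centre of the foot's underside; z up. Grip the housing across its 22 mm (fingers closing along y).
- probe (a joint): how far the probe is pushed up into the gauge, m: 0 = fully out, its tip 18 mm below the foot's underside; 0.018 = tip level with the foot. A spring presses it out, 3 N at first and 250 N/m more as it goes in. Going in, it pushes the indicator bar up in front of it (1.5 N more).
- indicator (a joint): how far the white indicator bar stands out, m: 0 = home, at most 0.020; 0.014 to 0.018 at the start (old reading). Friction (1.5 N) keeps it where the probe last pushed it, so it shows the probe's farthest travel since it was pressed home: 0.018 minus the groove's depth. Pressing the probe on the brick's top face or in the stand drives it to 0.018 and spoils the reading.
- bar_top (a point): middle of the top of the indicator bar's white cap (11 x 11 mm), 91 mm above the foot's underside when home; press here, straight down, to push it home
- probe_tip (a point): lowest point of the probe's round tip. With the bar riding on the probe it is 109 mm below bar_top; with an old reading standing it is farther.
- foot_a (a point): point on the underside of the gauge's foot, on its long middle line, 29 mm from its centre towards +x of the gauge
- foot_b (a point): the same, 29 mm towards -x of the gauge
- brick: cream soft insulating firebrick 114 (x) x 230 (y) x 64 mm between two low cleats on a plywood board 150 x 270 x 12 mm that does not shift. Origin: centre of the board's underside; y along the groove. Top 76 mm above the table. The foot should bear on it with about 10 N (5 at least; over 18 crushes it), on top of the 6 to 7.5 N of spring and bar, which the groove's floor takes.
- groove_mid (a point): middle of the groove at the level of the brick's top face; axes as of brick. The groove, straight with upright walls, 8 mm wide and 7 to 12 mm deep (not known beforehand), runs the brick's whole length. Take the depth within 80 mm of this point along the groove.
- stand: wooden stand fixed to the table, 98 (x) x 56 (y) x 34 mm. Origin: centre of its underside. In its top a recess for the foot, 71 x 27 mm (long along x), 3 mm deep, its felt-lined floor 31 mm above the table; in its middle a slot 26 x 14 mm, in which the probe hangs free. The gauge stands with its x along the stand's; never push or drop it there with over 40 N.
- kiln_stilt_0: three-armed cream kiln stilt, about 55 mm, 13 mm high, lying on the table; to be left alone
- kiln_stilt_1: another such kiln stilt; to be left alone
- tile_a: cream glazed test tile 50 x 58 x 8 mm on the table; to be left alone
- masking_tape: roll of masking tape, 105 mm across, 20 mm high, lying flat; to be left alone
- pencil_stub: brown pencil stub 96 mm long, 8 mm thick, lying on the table; to be left alone
- housing_grip (a point): middle of the housing, 62 mm above the foot's underside: where to grip; the bar stands 29 to 49 mm above it and needs that room between the fingers
There are look-alikes about, which are no part of the job. Of the things shaped like the gauge, the steel one is meant. Of the things shaped like the stand, the wooden one is meant.

How it is judged:
By the outcome, as a careful person would: the job done as asked, in the order asked, and still so for the second after the job is handed in, with the robot touching nothing.
It also fails if it takes over 62 s, if anything falls off the work surface, if the arm or the gripper's body presses on something with over 40 N, if the wrist force passes 120 N, or if a joint passes its speed limit or range.

## Working session

There is one attempt and no reset: what is moved stays moved. The work goes in short steps, Python scripts to look and compute and a tool call to move; the robot and the scene stay as the last step left them, time stands still between calls to the robot, and variables do not carry over. Pictures are saved under pics/ and viewed, at most 10 in all, crops included, and the job is handed in when it is done.

Besides the shell and the picture viewer there is one more tool, called by a JSON object that holds its "fn" and its "kwargs". jog_arm: Moves the arm, as the interface text tells. Shifts and turns lie within -1 to 1; 1 stands for 1 m of shift or 0.5 rad of turn. Its arguments: {"type":"object","properties":{"jaw":{"type":"array"},"slide":{"type":"array"},"twist":{"type":"array"},"squeeze":{"type":"number"}},"required":["jaw","slide","twist"]}

```bash
mkdir -p pics
cat > h.py <<'E'
import numpy as np, cv2
from scipy.spatial.transform import Rotation as R
from plant import state,get_image,finish_job,models
def cam(n):
    d=get_image(n); a=np.array(d["attitude"],float)
    d["R"]=R.from_quat(a).as_matrix() if a.size==4 else a.reshape(3,3)
    d["o"]=np.array(d["origin"],float); return d
def w(d,p): return d["R"]@np.array(p)+d["o"]
def pix(d,P):
    c=d["R"].T@(np.array(P)-d["o"]); return np.array([d["fx"]*c[0]/c[2]+d["cx"],d["fy"]*c[1]/c[2]+d["cy"]])
def ray(d,u,v,z):
    r=d["R"]@np.array([(u-d["cx"])/d["fx"],(v-d["cy"])/d["fy"],1]); return d["o"]+r*(z-d["o"][2])/r[2]
E
python3 - <<'E'
from h import *
np.set_printoptions(precision=1,suppress=True)
s=state(); print(s)
ims=[]
for n in("scene","top"):
    d=cam(n); ims.append(d["img"]); print(n,d["o"],d["attitude"],d["fx"],d["cx"],d["cy"])
    cv2.imwrite(f"pics/{n}0.png",cv2.resize(d["img"],(800,600),interpolation=cv2.INTER_CUBIC))
    for k in("gauge","stand","brick","groove_mid","bar_top","housing_grip","foot_a"):
        for r in models.landmark_of(n,k): P=w(d,r["position"]); print(n,k,round(r["confidence"],2),P,pix(d,P))
E
```

```text
{'t': 0.0, 'qpos': array([-1.2,  0.6, -0. ,  1.4,  0. ,  1.1, -0. ]), 'joint_vel': array([-0.,  0., -0.,  0., -0., -0.,  0.]), 'joint_efforts': array([ -0. , -45.9,   0.2, -16.6,  -0.1,   0. ,   0. ]), 'tcp_pos': array([272.3, 589.4, 242.5]), 'orientation': array([ 0.2,  1. , -0. , -0. ]), 'ft_force': array([-0.2,  0.5, -0.3]), 'torque': array([-0.1,  0. ,  0. ]), 'finger_force': 0.0, 'width': 92.97301006656632}
scene [ -94.5 -524.8  767.3] [ 0.8 -0.4  0.2 -0.4] 353.135704274241 258.20853884482443 191.12021249578996
scene gauge 0.78 [501.3 219.8  30.3] [196.9 189.1]
scene gauge 0.58 [405.9 310.7  20.1] [157.4 193.7]
scene gauge 0.45 [474.2 207.5  30.5] [193.4 194.4]
scene stand 0.9 [607.4 112.6  -2. ] [241.9 194.8]
scene stand 0.58 [495.4 215.7  -0.9] [197.3 197.6]
scene brick 0.68 [ 594.3 -147.     1.4] [302.2 231.1]
scene groove_mid 0.73 [ 596.8 -149.2   75.6] [305.8 213. ]
scene bar_top 0.5 [500.4 218.1 139.2] [194.1 162.4]
scene housing_grip 0.67 [407.  310.2  78.7] [154.9 179.5]
scene housing_grip 0.57 [499.7 217.1  91.7] [195.5 174.8]
scene foot_a 0.83 [433.7 325.2  19.3] [161.
[... 335 characters left out ...]
08.5 305.8  21.5] [152.5 225.9]
top gauge 0.38 [527.8 228.   31.9] [175.7 192.9]
top stand 0.85 [503.6 221.1   4.5] [178.5 200.7]
top stand 0.69 [610.4 107.5  -1.2] [211.2 172.9]
top brick 0.88 [ 602.2 -148.6    1.5] [280.9 176.7]
top groove_mid 0.61 [ 598.3 -142.9   78.7] [280.8 173.5]
top bar_top 0.29 [528.1 230.1  29.1] [175.3 192.9]
top housing_grip 0.71 [500.1 214.7  94.2] [176.1 198.1]
top housing_grip 0.49 [407.  309.1  78.5] [147.9 225. ]
top foot_a 0.72 [529.5 228.5  31.7] [175.6 192.4]
top foot_a 0.69 [428.1 324.2  15. ] [148.1 220.5]
top foot_a 0.66 [384.9 288.6  18.6] [157.1 232.8]
top foot_a 0.53 [478.4 208.6  34.1] [180.3 206.7]
top foot_a 0.34 [365.1 191.4  -1.8] [185.  239.4]
```

View pics/scene0.png

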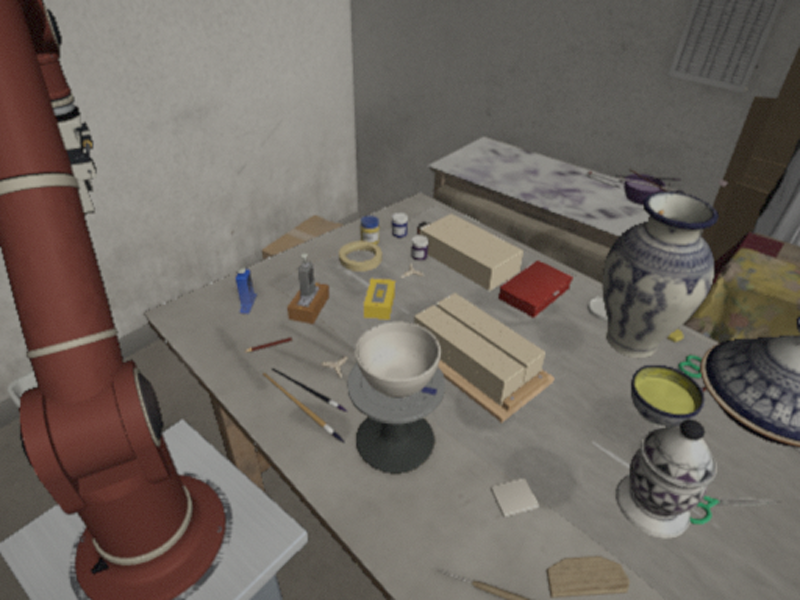

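Run:
```python
from h import *
np.set_printoptions(precision=4,suppress=True)
s=state(); print(s["orientation"],R.from_quat(s["orientation"]).as_matrix())
a=cv2.imread("pics/scene0.png"); 
from h import *
d=cam("scene");e=cam("top")
A=cv2.resize(d["img"][135:235,130:280],(800,533),interpolation=cv2.INTER_CUBIC)
B=cv2.resize(e["img"][130:260,120:315],(800,533),interpolation=cv2.INTER_CUBIC)
cv2.imwrite("pics/cropA.png",A);cv2.imwrite("pics/cropB.png",B)
```

```text
[ 0.2147  0.9767 -0.     -0.    ] [[-0.9078  0.4194 -0.    ]
 [ 0.4194  0.9078  0.    ]
 [ 0.     -0.     -1.    ]]
```

View pics/cropA.png

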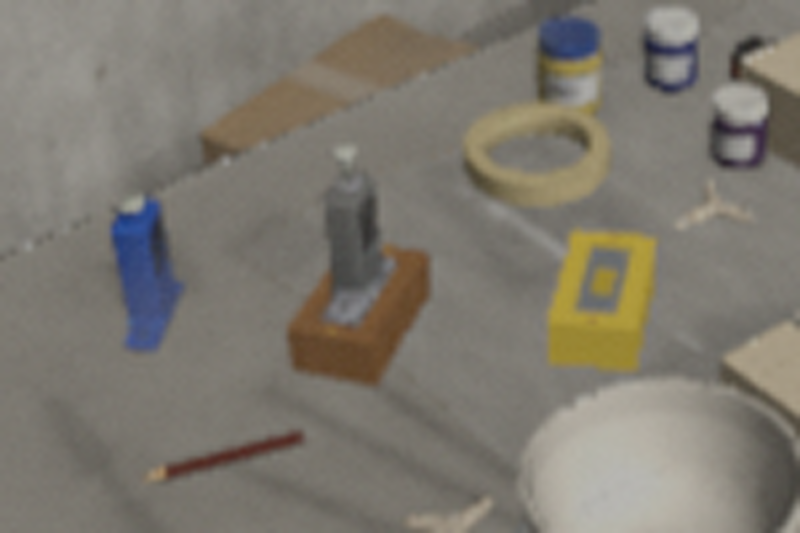

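View pics/cropB.png

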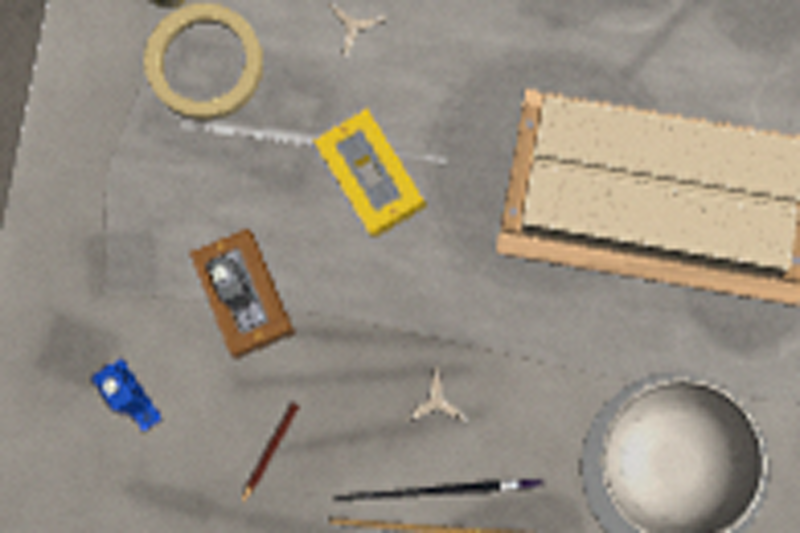

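```bash
cat > fit.py <<'E'
from h import *
from scipy.optimize import minimize
def boxes_iou(d,mask,parts,p):
    x,y,a=p; c,s=np.cos(a),np.sin(a); m=np.zeros((384*4,512*4),np.uint8)
    for (lx,ly,z0,z1,ox,oy) in parts:
        P=[pix(d,[x+c*u-s*v,y+s*u+c*v,z]) for u in(ox-lx/2,ox+lx/2) for v in(oy-ly/2,oy+ly/2) for z in(z0,z1)]
        cv2.fillConvexPoly(m,cv2.convexHull(np.round(np.array(P)*4+1.5).astype(np.int32)),1)
    M=cv2.resize(m.astype(np.float32),(512,384),interpolation=cv2.INTER_AREA)
    return np.minimum(M,mask).sum()/np.maximum(M,mask).sum()
def fit(d,mask,parts,p0):
    best=None
    for k in range(3):
        sx=np.array([[0,0,0],[6,0,0],[0,6,0],[0,0,.15]])*(1-.3*k)*(1 if k%2 else -1)
        p=p0 if best is None else best.x
        r=minimize(lambda q:-boxes_iou(d,mask,parts,q),p,method="Nelder-Mead",options=dict(initial_simplex=sx+p,xatol=.02,fatol=1e-5))
        if best is None or r.fun<best.fun: best=r
    return best.x,-best.fun
E
python3 - <<'E'
from fit import *
np.set_printoptions(precision=2,suppress=True)
for n in("scene","top"):
    d=cam(n)
    for r in models.cut_out(n,"stand"):
        m=r["region"]; v,u=np.nonzero(m); c=[u.mean(),v.mean()]
        if np.hypot(*(pix(d,[500,217,50])-c))<12:
            # union with gauge
            g=m.copy()
            for q in models.cut_out(n,"gauge"):
                vv,uu=np.nonzero(q["region"])
                if np.hypot(*(pix(d,[500,217,70])-[uu.mean(),vv.mean()]))<12: g|=q["region"]; break
            parts=[(98,56,0,34,0,0),(64,20,31,38,0,0),(36,22,38,113,0,0),(11,11,113,138,0,0)]
            print(n,"stand+gauge",fit(d,g.astype(float),parts,np.array([500,217,.4])))
            break
    for r in models.cut_out(n,"brick"):
        m=r["region"]; v,u=np.nonzero(m)
        if np.hypot(*(pix(d,[598,-147,40])-[u.mean(),v.mean()]))<25:
            print(n,"brick",fit(d,m.astype(float),[(150,270,0,12,0,0),(114,230,12,76,0,0)],np.array([598,-147,0.])));break
    for k in("foot_a","foot_b","gauge","housing_grip","stand"):
        print(k,[ (round(r["confidence"],2),w(d,r["position"])) for r in models.landmark_of(n,k) if abs(w(d,r["position"])[0]-500)<50])
    if n=="top":
        # groove: per column darkest within brick top
        g=cv2.cvtColor(d["img"],cv2.COLOR_BGR2GRAY).astype(float)
        a=[]
        for t in np.arange(-95,96,5):
            uv=[pix(d,[598+s,-147+t,76]) for s in np.arange(-30,31,1)]
            l=cv2.remap(g.astype(np.float32),np.array([uv],np.float32)[...,0],np.array([uv],np.float32)[...,1],cv2.INTER_LINEAR)[0]
            dk=np.clip(np.median(l)-15-l,0,None); 
            if dk.sum()>0: a.append((-147+t,598+(dk*np.arange(-30,31)).sum()/dk.sum(),dk.max()))
        a=np.array(a);print(a); pf=np.polyfit(a[:,0]+147,a[:,1],1);print(pf,np.arctan(pf[0]))
E
```

```text
scene stand+gauge (array([497.76, 214.93,   0.46]), np.float64(0.8532386867790595))
foot_a [(0.72, array([522.63, 233.44,  25.35])), (0.68, array([478.69, 209.16,  31.88]))]
foot_b [(0.72, array([522.63, 233.44,  25.35])), (0.68, array([478.69, 209.16,  31.88]))]
gauge [(0.67, array([499.54, 217.3 ,  28.06]))]
housing_grip [(0.53, array([501.97, 217.01,  95.2 ]))]
stand []
top stand+gauge (array([498.97, 218.65,   0.41]), np.float64(0.9230675888848441))
foot_a [(0.57, array([526.51, 230.55,  31.83])), (0.57, array([475.8 , 207.78,  36.68]))]
foot_b [(0.57, array([526.51, 230.55,  31.83])), (0.57, array([475.8 , 207.78,  36.68]))]
gauge [(0.47, array([501.  , 219.88,  30.07])), (0.18, array([500.27, 215.42,  93.04]))]
housing_grip [(0.64, array([501.89, 214.36,  95.54]))]
stand [(0.57, array([500.93, 223.46,   7.66]))]
[[-242.    585.49   54.09]
 [-237.    585.9    13.45]
 [-232.    587.7    48.45]
 [-227.    588.46   60.65]
 [-222.    588.42   51.28]
 [-217.    588.45   12.43]
 [-212.    591.43   44.03]
 [-207.    591.38   48.99]
 [-202.    591.5    51.14]
 [-197.    593.04   22.73]
 [-192.    594.21   41.26]
 [-187.    594.7    52.56]
 [-182.    594.53   55.56]
 [-177.    595.09   22.3 ]
 [-172.    597.24   42.67]
 [-167.    597.72   56.45]
 [-162.    597.62   55.39]
 [-157.    597.23   26.68]
 [-152.    600.3    43.03]
 [-147.    600.94   64.16]
 [-142.    600.57   54.41]
 [-137.    600.47   17.01]
 [-132.    603.1    46.08]
 [-127.    603.64   65.44]
 [-122.    602.82   58.17]
 [-117.    603.77   25.68]
 [-112.    606.21   43.28]
 [-107.    606.81   55.73]
 [-102.    606.67   59.08]
 [ -97.    606.36   24.06]
 [ -92.    609.15   38.38]
 [ -87.    609.98   60.4 ]
 [ -82.    609.79   56.46]
 [ -77.    609.6    33.7 ]
 [ -72.    612.32   38.3 ]
 [ -67.    613.02   68.81]
 [ -62.    612.9    55.57]
 [ -57.    612.72   37.89]
 [ -52.    615.31   37.52]]
[  0.15 600.17] 0.14996604846810224
```

{"fn": "jog_arm", "kwargs": {"jaw": [1,1,1,1,1,1,1,1,1,1], "slide": [[-0.04,-0.027,0.0],[-0.09,-0.06,0.0],[-0.14,-0.094,0.0],[-0.19,-0.127,0.0],[-0.24,-0.16,0.0],[-0.285,-0.19,0.0],[-0.325,-0.217,0.0],[-0.35,-0.234,0.02],[-0.3634,-0.243,0.03],[-0.3634,-0.243,0.03]], "twist": [-0.2,-0.4,-0.6,-0.8,-1,-1,-1,-1,-1,-1], "squeeze": 20}}

```text
t: 3.05
tcp_pos: [500.5, 216.4, 213.0]
orientation: [-0.033, 0.999, -0.0, -0.001]
ft_force: [-0.0, 1.1, 0.3]
width: 1.2
finger_force: 0.0
```

{"fn": "jog_arm", "kwargs": {"jaw": [1,1,1,1], "slide": [[0,0,0.01],[0,0,0.02],[0,0,0.035],[0,0,0.035]], "twist": [-0.3,-0.6,-0.71,-0.71]}}

```text
t: 3.55
tcp_pos: [499.3, 219.0, 178.4]
orientation: [-0.211, 0.978, 0.001, -0.001]
ft_force: [0.2, 0.1, 0.5]
width: 0.5
finger_force: 0.0
```

Run:
```python
from h import *
np.set_printoptions(precision=2,suppress=True)
s=state();print(s["tcp_pos"],R.from_quat(s["orientation"]).as_matrix()[:,1])
for n in("scene","top"):
    d=cam(n)
    P=s["tcp_pos"]-[0,0,25]; print(n,"tip px",pix(d,P),"bar px",pix(d,[500.5,217,138]))
    for k in("bar_top","housing_grip"): print(k,[(round(r["confidence"],2),w(d,r["position"])) for r in models.landmark_of(n,k)])
    if n=="scene":
        u,v=pix(d,P).astype(int); cv2.imwrite("pics/press.png",cv2.resize(d["img"][v-30:v+45,u-50:u+50],(800,600),interpolation=cv2.INTER_CUBIC)); print(u,v)
```

```text
[499.31 218.98 178.41] [-0.41  0.91  0.  ]
scene tip px [193.22 158.7 ] bar px [194.38 162.86]
bar_top [(0.35, array([499.87, 217.07, 140.48]))]
housing_grip [(0.84, array([406.88, 307.42,  79.49])), (0.58, array([502.21, 218.27,  90.96]))]
193 158
top tip px [171.88 195.73] bar px [173.3  196.08]
bar_top []
housing_grip [(0.31, array([741.25, 131.29,  -1.7 ]))]
```

View pics/press.png

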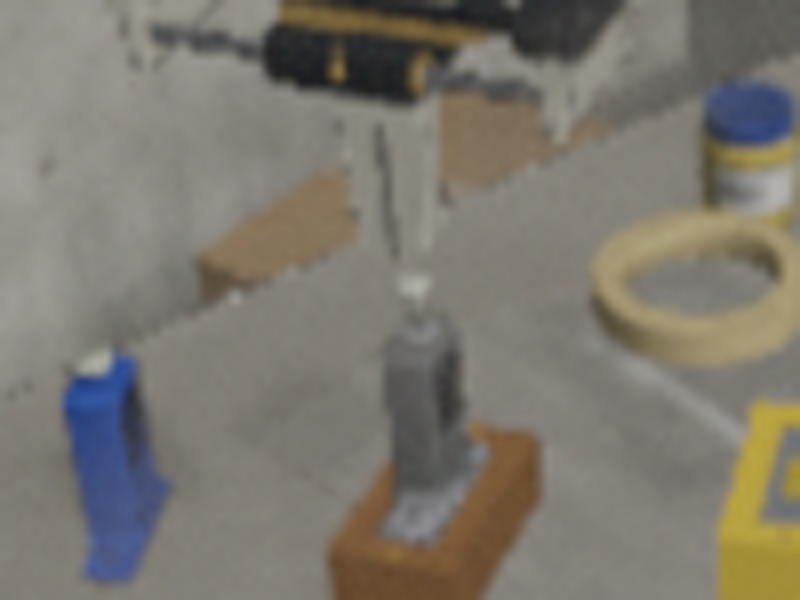

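{"fn": "jog_arm", "kwargs": {"jaw": [1,1,1,1,1,1,1,1], "slide": [[0,0,0.006],[0,0,0.012],[0,0,0.018],[0,0,0.023],[0,0,0.027],[0,0,0.03],[0,0,0.031],[0,0,0.031]], "twist": [0,0,0,0,0,0,0,0]}}

```text
t: 4.85
tcp_pos: [500.5, 217.0, 147.5]
orientation: [-0.21, 0.978, -0.0, -0.0]
ft_force: [-0.5, -0.4, 0.6]
width: 0.3
finger_force: 0.0
```

{"fn": "jog_arm", "kwargs": {"jaw": [1,1,1], "slide": [[0,0,0.001],[0,0,0.0015],[0,0,0.0015]], "twist": [0,0,0]}}

```text
t: 5.22
tcp_pos: [500.8, 217.3, 147.3]
orientation: [-0.21, 0.978, 0.0, 0.001]
ft_force: [-1.7, -0.7, 7.5]
width: 0.3
finger_force: 3.4
```

{"fn": "jog_arm", "kwargs": {"jaw": [1,-1,-1,-1,-1,-1,-1], "slide": [[0,0,-0.01],[0,0,-0.015],[0,0,-0.015],[0,0,-0.015],[0,0,-0.015],[0,0,-0.015],[0,0,-0.015]], "twist": [0,0,0,0,0,0,0]}}

```text
t: 6.1
tcp_pos: [500.5, 217.0, 161.0]
orientation: [-0.21, 0.978, -0.0, -0.0]
ft_force: [-0.3, -0.4, -0.2]
width: 55.9
finger_force: 0.0
```

Run:
```python
from h import *
np.set_printoptions(precision=2,suppress=True)
s=state();print(s["tcp_pos"],s["ft_force"],s["qpos"])
d=cam("scene")
print(pix(d,[500.5,217,122]),pix(d,[500.5,217,138]))
u,v=194,172; cv2.imwrite("pics/home.png",cv2.resize(d["img"][v-22:v+23,u-30:u+30],(800,600),interpolation=cv2.INTER_CUBIC))
```

```text
[500.52 217.02 161.02] [-0.32 -0.39 -0.17] [-0.32  0.56 -0.2   1.82  0.15  0.77  1.4 ]
[194.85 167.03] [194.38 162.86]
```

View pics/home.png

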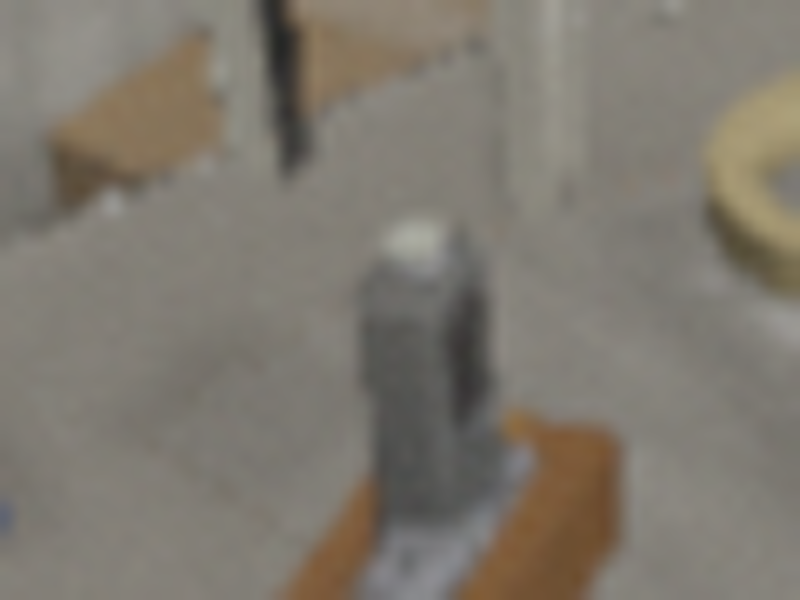

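{"fn": "jog_arm", "kwargs": {"jaw": [-1,-1,-1,-1,-1,-0.3,1,1,1,1], "slide": [[0,0,0.01],[0,0,0.022],[0,0,0.035],[0,0,0.05],[0,0,0.062],[0,0,0.062],[0,0,0.062],[0,0,0.062],[0,0,0.062],[0,0,0.062]], "twist": [0,0,0,0,0,0,0,0,0,0], "squeeze": 40}}

```text
t: 7.4
tcp_pos: [500.7, 217.1, 99.4]
orientation: [-0.21, 0.978, 0.0, 0.0]
ft_force: [-0.4, 0.5, -0.1]
width: 47.6
finger_force: 0.0
```

{"fn": "jog_arm", "kwargs": {"jaw": [1,1,1,1,1,1], "slide": [[0,0,0],[0,0,0],[0,0,0],[0,0,0],[0,0,0],[0,0,0]], "twist": [0,0,0,0,0,0]}}

```text
t: 8.15
tcp_pos: [500.6, 217.1, 99.2]
orientation: [-0.21, 0.978, 0.0, -0.0]
ft_force: [0.3, -0.1, 1.3]
width: 21.7
finger_force: 39.9
```

{"fn": "jog_arm", "kwargs": {"jaw": [1,1,1,1,1,1], "slide": [[0,0,-0.008],[0,0,-0.025],[0,0,-0.055],[0,0,-0.085],[0,0,-0.1],[0,0,-0.1]], "twist": [0,0,0,0,0,0]}}

```text
t: 8.9
tcp_pos: [500.9, 217.2, 199.9]
orientation: [-0.21, 0.978, 0.0, 0.001]
ft_force: [0.4, -0.4, -2.0]
width: 21.7
finger_force: 39.9
```

{"fn": "jog_arm", "kwargs": {"jaw": [1,1,1,1,1,1,1,1,1,1], "slide": [[0.004,-0.025,0],[0.01,-0.065,0],[0.018,-0.115,0],[0.026,-0.165,0],[0.034,-0.215,0],[0.041,-0.262,0],[0.048,-0.305,0],[0.054,-0.343,0],[0.058,-0.367,0],[0.0587,-0.373,0]], "twist": [0.1,0.2,0.35,0.5,0.65,0.8,0.9,1,1,1]}}

```text
t: 10.15
tcp_pos: [599.0, -149.9, 198.0]
orientation: [0.041, 0.999, -0.0, -0.001]
ft_force: [-0.4, 0.7, -2.0]
width: 21.6
finger_force: 39.9
```

{"fn": "jog_arm", "kwargs": {"jaw": [1,1,1,1], "slide": [[0,0,0.01],[0,0,0.015],[0,0,0.015],[0,0,0.015]], "twist": [0.147,0.147,0.147,0.147]}}

```text
t: 10.65
tcp_pos: [600.1, -146.6, 184.4]
orientation: [0.075, 0.997, 0.0, 0.0]
ft_force: [0.1, 0.7, -1.8]
width: 21.5
finger_force: 39.9
```

Run:
```python
from h import *
np.set_printoptions(precision=2,suppress=True)
s=state();T=s["tcp_pos"];Y=R.from_quat(s["orientation"]).as_matrix()[:,1];print(T,s["ft_force"],Y,np.arctan2(-Y[0],Y[1]),s["qpos"])
for n in("scene","top"):
    d=cam(n)
    for k in("foot_a","probe_tip","gauge","housing_grip","bar_top","groove_mid"): print(n,k,[(round(r["confidence"],2),w(d,r["position"])) for r in models.landmark_of(n,k) if abs(w(d,r["position"])-T)[:2].max()<60])
    if n=="scene":
        u,v=pix(d,T-[0,0,68]).astype(int);print(u,v); cv2.imwrite("pics/groove.png",cv2.resize(d["img"][v-35:v+25,u-40:u+40],(800,600),interpolation=cv2.INTER_CUBIC))
```

```text
[ 600.08 -146.62  184.43] [ 0.06  0.7  -1.79] [0.15 0.99 0.  ] -0.14966852749281379 [ 0.23  0.62 -0.04  1.6   0.03  0.92  1.6 ]
scene foot_a [(0.66, array([ 576.49, -140.26,  117.69])), (0.54, array([ 626.  , -148.28,  111.83]))]
scene probe_tip [(0.62, array([ 602.84, -147.47,  179.02])), (0.32, array([ 628.44, -148.54,  113.69]))]
scene gauge [(0.66, array([ 598.49, -146.88,  114.9 ]))]
scene housing_grip [(0.71, array([ 601.83, -147.94,  178.46]))]
scene bar_top []
scene groove_mid [(0.8, array([ 595.32, -147.82,   74.37]))]
307 201
top foot_a []
top probe_tip []
top gauge []
top housing_grip []
top bar_top []
top groove_mid [(0.66, array([ 596.93, -145.1 ,   76.72]))]
```

View pics/groove.png

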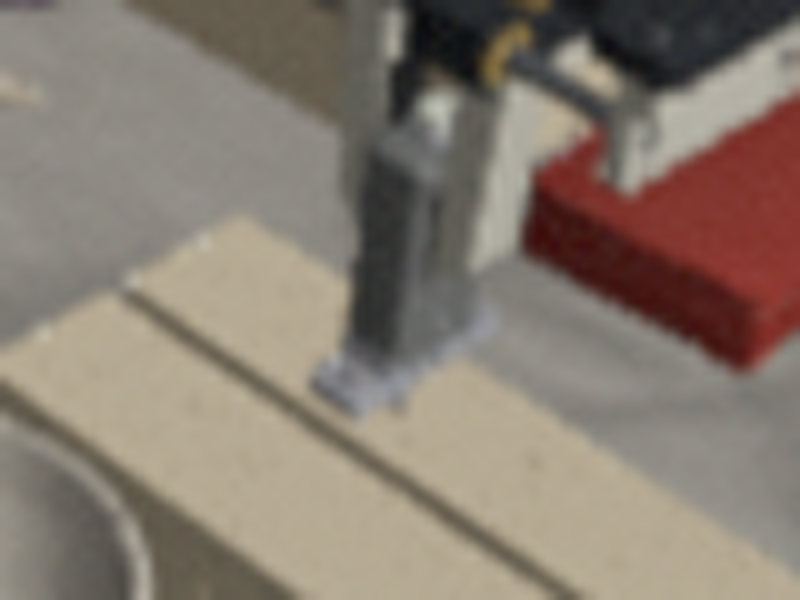

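Run:
```python
from h import *
np.set_printoptions(precision=2,suppress=True)
for n in ("scene","top"):
  d=cam(n)
  g=cv2.cvtColor(d["img"],cv2.COLOR_BGR2GRAY).astype(np.float32)
  a=[]
  for t in np.arange(-95,96,3):
    S=np.arange(-15,15.5,.5); uv=np.array([[pix(d,[600.2+.151*t+s,-147+t,76]) for s in S]],np.float32)
    l=cv2.remap(g,uv[...,0],uv[...,1],cv2.INTER_LINEAR)[0]
    dk=np.clip(np.median(l)-15-l,0,None)
    if dk.max()>20 and dk[0]==0 and dk[-1]==0: a.append((t,(dk*S).sum()/dk.sum(),(dk>0.5*dk.max()).sum()*.5))
  a=np.array(a); ok=abs(a[:,1]-np.median(a[:,1]))<2.5; a=a[ok]; print(n,len(a),np.polyfit(a[:,0],a[:,1],1),np.median(a[:,2]),a[:,0].min(),a[:,0].max())
  if n=="scene": print("probe tip expected px",pix(d,[600.1,-146.6,98.3]))
```

```text
scene 58 [-0.   -4.08] 6.5 -95.0 94.0
probe tip expected px [306.49 206.21]Traceback (most recent call last):
  File "<stdin>", line 12, in <module>
IndexError: too many indices for array: array is 1-dimensional, but 2 were indexed
```

{"fn": "jog_arm", "kwargs": {"jaw": [1,1,1,1,1,1], "slide": [[0.0032,0,0.005],[0.0032,0,0.012],[0.0032,0,0.018],[0.0032,0,0.021],[0.0032,0,0.0235],[0.0032,0,0.0235]], "twist": [0,0,0,0,0,0]}}

```text
t: 12.2
tcp_pos: [596.7, -146.7, 160.5]
orientation: [0.076, 0.997, -0.0, -0.0]
ft_force: [-0.1, 0.5, -1.8]
width: 22.3
finger_force: 39.9
```

Run:
```python
from h import *
np.set_printoptions(precision=2,suppress=True)
s=state();print(s["tcp_pos"],s["ft_force"],s["torque"])
d=cam("scene");u,v=pix(d,s["tcp_pos"]-[0,0,68]).astype(int);print(u,v,pix(d,s["tcp_pos"]-[0,0,86.2])); cv2.imwrite("pics/g2.png",cv2.resize(d["img"][v-20:v+16,u-24:u+24],(800,600),interpolation=cv2.INTER_CUBIC))
```

```text
[ 596.7  -146.74  160.49] [-0.07  0.48 -1.77] [ 0.04  0.05 -0.05]
305 208 [305.03 212.98]
```

View pics/g2.png

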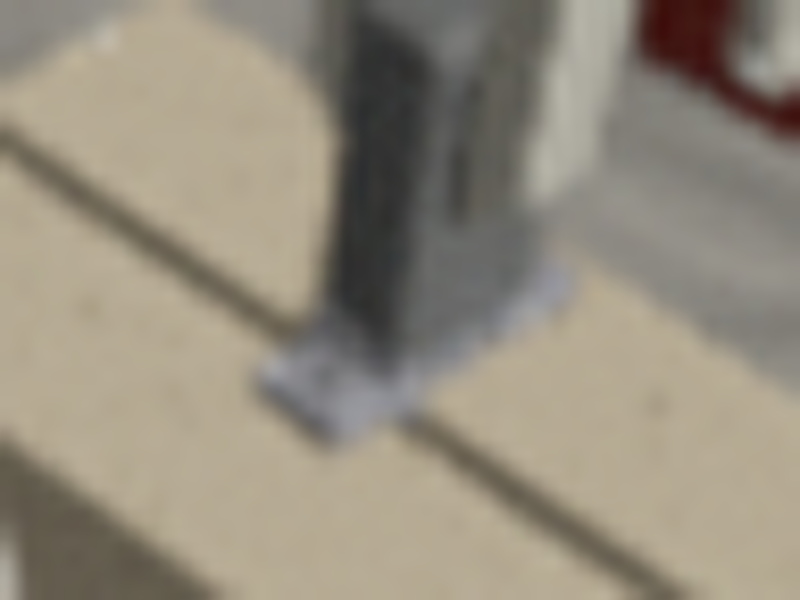

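{"fn": "jog_arm", "kwargs": {"jaw": [1,1,1], "slide": [[0,0,0.0015],[0,0,0.003],[0,0,0.003]], "twist": [0,0,0]}}

```text
t: 12.62
tcp_pos: [596.6, -146.7, 157.5]
orientation: [0.076, 0.997, -0.0, -0.0]
ft_force: [0.4, -0.3, -1.8]
width: 21.9
finger_force: 39.9
```

{"fn": "jog_arm", "kwargs": {"jaw": [1,1,1,1,1], "slide": [[0,0,0.002],[0,0,0.004],[0,0,0.006],[0,0,0.008],[0,0,0.008]], "twist": [0,0,0,0,0]}}

```text
t: 13.25
tcp_pos: [596.8, -146.8, 150.1]
orientation: [0.076, 0.997, -0.0, 0.0]
ft_force: [-1.0, 0.4, 3.0]
width: 22.0
finger_force: 39.9
```

{"fn": "jog_arm", "kwargs": {"jaw": [1,1,1,1], "slide": [[0,0,0.002],[0,0,0.004],[0,0,0.0045],[0,0,0.0045]], "twist": [0,0,0,0]}}

```text
t: 13.75
tcp_pos: [596.8, -146.8, 145.2]
orientation: [0.076, 0.997, -0.0, 0.0]
ft_force: [-0.2, -0.4, 3.5]
width: 21.7
finger_force: 39.9
```

{"fn": "jog_arm", "kwargs": {"jaw": [1,1,1], "slide": [[0,0,0.0008],[0,0,0.0015],[0,0,0.0015]], "twist": [0,0,0]}}

```text
t: 14.12
tcp_pos: [596.8, -146.8, 144.2]
orientation: [0.076, 0.997, -0.0, 0.0]
ft_force: [-1.5, 0.7, 6.4]
width: 21.6
finger_force: 39.9
```

{"fn": "jog_arm", "kwargs": {"jaw": [1,1,1], "slide": [[0,0,0.0005],[0,0,0.001],[0,0,0.001]], "twist": [0,0,0]}}

```text
t: 14.5
tcp_pos: [596.8, -146.8, 144.1]
orientation: [0.076, 0.997, -0.0, 0.0]
ft_force: [-3.6, 0.8, 10.6]
width: 21.5
finger_force: 39.9
```

{"fn": "jog_arm", "kwargs": {"jaw": [1,1,1,1], "slide": [[0,0,0.0005],[0,0,0.0009],[0,0,0.0009],[0,0,0.0009]], "twist": [0,0,0,0]}}

```text
t: 15.0
tcp_pos: [596.8, -146.8, 144.1]
orientation: [0.076, 0.997, -0.0, 0.0]
ft_force: [-4.6, 1.4, 15.8]
width: 22.2
finger_force: 39.9
```

Run:
```python
from h import *
np.set_printoptions(precision=3,suppress=True)
s=state();print(s["t"],s["tcp_pos"],s["ft_force"],s["torque"],s["orientation"])
```

```text
15.0 [ 596.818 -146.766  144.106] [-4.562  1.404 15.85 ] [0.294 1.254 0.01 ] [ 0.076  0.997 -0.     0.   ]
```

{"fn": "jog_arm", "kwargs": {"jaw": [1,1,1,1,1,1,1,1,1,1], "slide": [[0,0,0],[0,0,0],[0,0,0],[0,0,0],[0,0,0],[0,0,0],[0,0,0],[0,0,0],[0,0,0],[0,0,0]], "twist": [0,0,0,0,0,0,0,0,0,0]}}

```text
t: 16.25
tcp_pos: [596.8, -146.8, 144.1]
orientation: [0.076, 0.997, -0.0, 0.0]
ft_force: [-5.3, -0.2, 15.0]
width: 21.5
finger_force: 39.9
```

{"fn": "jog_arm", "kwargs": {"jaw": [1,1,1,1,1,1], "slide": [[0,0,-0.004],[0,0,-0.012],[0,0,-0.025],[0,0,-0.045],[0,0,-0.0574],[0,0,-0.0574]], "twist": [0,0,0,0,0,0]}}

```text
t: 17.0
tcp_pos: [597.3, -146.9, 200.0]
orientation: [0.076, 0.997, -0.0, 0.001]
ft_force: [0.1, 0.0, -2.5]
width: 21.7
finger_force: 39.9
```

{"fn": "jog_arm", "kwargs": {"jaw": [1,1,1,1,1,1,1,1,1,1], "slide": [[0.01,0.023,0],[0.025,0.058,0],[0.045,0.104,0],[0.065,0.15,0],[0.085,0.196,0],[0.105,0.242,0],[0.122,0.281,0],[0.138,0.318,0],[0.147,0.339,0],[0.1499,0.3452,0]], "twist": [-0.1,-0.2,-0.35,-0.5,-0.65,-0.8,-0.9,-1,-1,-1]}}

```text
t: 18.25
tcp_pos: [498.0, 220.2, 198.5]
orientation: [-0.177, 0.984, 0.001, -0.001]
ft_force: [-0.4, 0.3, -2.1]
width: 22.0
finger_force: 39.9
```

{"fn": "jog_arm", "kwargs": {"jaw": [1,1,1,1,1], "slide": [[0,0,0.02],[0,0,0.04],[0,0,0.05],[0,0,0.05],[0,0,0.05]], "twist": [-0.1,-0.147,-0.147,-0.147,-0.147]}}

```text
t: 18.88
tcp_pos: [501.0, 217.2, 149.8]
orientation: [-0.209, 0.978, 0.0, 0.001]
ft_force: [0.2, -0.1, -2.2]
width: 21.8
finger_force: 39.9
```

Run:
```python
from h import *
np.set_printoptions(precision=3,suppress=True)
s=state();print(s["t"],s["tcp_pos"],s["ft_force"],s["orientation"])
d=cam("scene");u,v=pix(d,s["tcp_pos"]-[0,0,40]).astype(int);print(u,v);cv2.imwrite("pics/back.png",cv2.resize(d["img"][v-30:v+30,u-40:u+40],(800,600),interpolation=cv2.INTER_CUBIC))
```

```text
18.875 [500.991 217.176 149.771] [ 0.237 -0.117 -2.239] [-0.209  0.978  0.     0.001]
195 170
```

View pics/back.png

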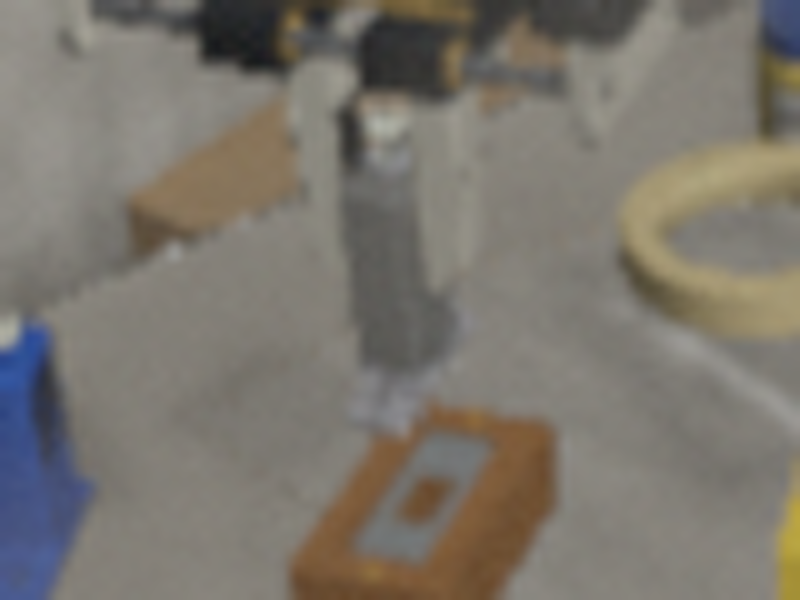

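{"fn": "jog_arm", "kwargs": {"jaw": [1,1,1,1,1,1,1,1,1], "slide": [[0,0,0.01],[0,0,0.02],[0,0,0.03],[0,0,0.037],[0,0,0.042],[0,0,0.045],[0,0,0.047],[0,0,0.0485],[0,0,0.0485]], "twist": [0,0,0,0,0,0,0,0,0]}}

```text
t: 20.05
tcp_pos: [500.6, 217.1, 100.7]
orientation: [-0.21, 0.978, -0.0, 0.0]
ft_force: [-0.5, 0.2, -2.5]
width: 21.7
finger_force: 39.9
```

{"fn": "jog_arm", "kwargs": {"jaw": [1,1,1,1], "slide": [[0,0,0.0008],[0,0,0.0015],[0,0,0.0018],[0,0,0.0018]], "twist": [0,0,0,0]}}

```text
t: 20.55
tcp_pos: [500.7, 217.2, 99.2]
orientation: [-0.21, 0.978, 0.0, 0.0]
ft_force: [-1.1, -0.3, 0.0]
width: 21.8
finger_force: 39.9
```

{"fn": "jog_arm", "kwargs": {"jaw": [0.3,0,-0.5,-1,-1,-1,-1,-1], "slide": [[0,0,0],[0,0,0],[0,0,0],[0,0,0],[0,0,0],[0,0,0],[0,0,-0.01],[0,0,-0.03]], "twist": [0,0,0,0,0,0,0,0]}}

```text
t: 21.55
tcp_pos: [500.1, 216.9, 129.0]
orientation: [-0.21, 0.978, -0.0, -0.001]
ft_force: [0.6, -0.6, 1.3]
width: 92.1
finger_force: 0.0
```

{"fn": "jog_arm", "kwargs": {"jaw": [-1,-1,-1,-1,-1], "slide": [[0,0,-0.03],[0,0,-0.06],[0,0,-0.1],[0,0,-0.12],[0,0,-0.12]], "twist": [0,0,0,0,0]}}

```text
t: 22.18
tcp_pos: [501.4, 217.6, 251.0]
orientation: [-0.21, 0.978, 0.0, 0.002]
ft_force: [0.2, -0.1, -0.0]
width: 92.9
finger_force: 0.0
```

Run:
```python
from h import *
np.set_printoptions(precision=3,suppress=True)
s=state();print(s["t"],s["tcp_pos"],s["ft_force"])
d=cam("scene");u,v=194,178;cv2.imwrite("pics/end.png",cv2.resize(d["img"][v-30:v+30,u-40:u+40],(800,600),interpolation=cv2.INTER_CUBIC))
print([pix(d,[500.5,217,z]) for z in(122,129,138)])
```

```text
22.175 [501.362 217.568 250.995] [ 0.162 -0.113 -0.039]
[array([194.847, 167.031]), array([194.645, 165.216]), array([194.383, 162.862])]
```

View pics/end.png

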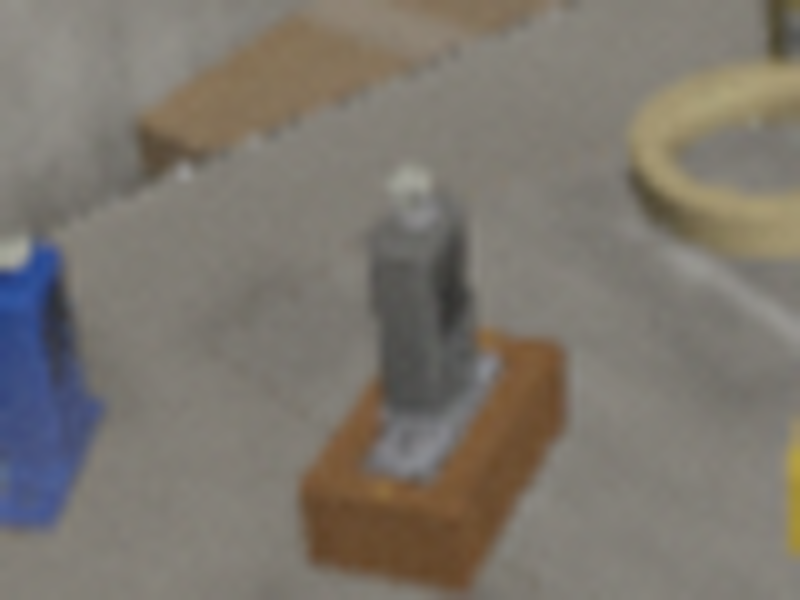

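```bash
python3 -c "
from plant import finish_job
print(finish_job())"
```

```text
the job is handed in; nothing more can be done
None
```

The job is done and handed in at about 22 s. I pressed the bar home, held the foot on the brick across the groove with an estimated 10 N for over a second, and set the gauge back in its recess. The bar stands about 7 mm out by eye, which puts the groove at roughly 11 mm deep. No verdict came back.

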